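Press a board carrier down and slide it under the hold-down spring

TASK

Load the black board carrier into the aluminium hold-down fixture: with the fingertips press it down against its sprung bed and, still pressing, slide it along the channel under the steel cross bar and the leaf spring until its nose is fully home against the end stop. Do not pick it up, and leave the loose things beside the fixture where they are. Then let go and come clear; the spring holds the carrier in place.

Things in the scene. Friction and masses are not known exactly. Their poses are not given: they have to be found in the camera images.
- fixture: Fixed aluminium fixture, x = -155 to +90 mm, 100 mm wide, 51 mm high. x axis: the direction in which the carrier is to be slid; z up; origin on the worktop, midway across, 14 mm before the cross bar. A channel 62 mm wide, open at the near end, runs along it between two rails (tops 34 mm above the worktop).
- bar (a point): Middle of the lower near edge of the fixed steel cross bar that bridges the channel at fixture x = 14 to 26 mm: underside 38 mm, top 48 mm above the worktop (screw heads to 51 mm).
- stop_face (a point): Middle of the face, towards the carrier, of the solid end stop (fixture x = 75 mm, 29 mm above the worktop; the stop is 44 mm high).
- bed (a joint): How far the sprung steel floor of the channel is pressed down, m: 0 = up (its top 26 mm above the worktop), 0.012 = bottomed. About 4 N to start, 12 N to bottom. Up, the carrier's top is 6 mm too high for the cross bar and butts against it; pressed 6 to 12 mm it passes below. Released under the bar, it rises until it meets the bar, or stays down if jammed on the stop; either is fine.
- leaf (a joint): Leaf spring of three steel strips, 45 mm wide, hinged behind the cross bar and sloping down to its tip at fixture x = 57 mm: angle by which it is lifted, in rad. 0 = at rest (tip 27 mm above the worktop), 0.17 to 0.34 when riding on a carrier that is home. The carrier's nose lifts it by itself, with 2 to 5 N; sliding the pressed carrier takes 3 N before it and up to about 10 N under it.
- carrier: Loose black carrier, green board flush in its front: 126 mm long (x, nose at +x), 59 wide, 18 thick, 0.12 to 0.21 kg. Starts on the raised bed in the channel, nose towards the bar, top 44 mm above the worktop. Origin: centre of underside; home at fixture x = 12 mm. A step 10 mm high crosses its top at x = -17 to -11 mm (home: 13 mm short of the bar).
- thumb_pad (a point): Centre of the flat ribbed thumb pad, 46 x 59 mm, on the carrier's top behind the step, for pressing down and pushing against the step (carrier x = -40 mm, 18 mm above its underside).
- step_face (a point): Middle of the step's rear face, which the fingertips push (carrier x = -17 mm, 5 mm above the thumb pad).
- nose (a point): Middle of the carrier's front end face (carrier x = +63 mm, half-way up).
- nest_block: Loose white machined nest block, 44 x 64 x 24 mm, standing beside the fixture; bystander. Origin: centre of its underside.
- loupe: Loose black eye loupe, 34 mm across and 34 mm high, beside the fixture; bystander. Origin: centre of its underside.
- plug: Loose yellow plug, 21 x 44 x 13 mm, lying beside the fixture; bystander. Origin: centre of its underside.
Not all that is in view belongs to the job. Leave any pink or turquoise look-alike of the carrier alone.

How it is judged (in metres and radians):
On the way, in this order (a step that is already met when the one before it is completed fails the run):
1. the carrier is pressed down on its sprung bed while its nose is still short of the cross bar or just at it (value of joint bed above 0.005 m and x of carrier in the frame of fixture below -0.045 m).
2. the carrier, still pressed down, passes under the cross bar and lifts the leaf spring (value of joint bed above 0.0045 m and value of joint leaf above 0.08 rad and x of carrier in the frame of fixture above -0.03 m).
At the end, for the whole second after the job is handed in: The carrier lies flat and straight in the channel, under the cross bar and with the leaf spring riding on it, its nose within 4 mm of the end stop, at rest and released (x of carrier in the frame of fixture between 0.008 and 0.015 m and y of carrier in the frame of fixture between -0.004 and 0.004 m and z of carrier in the frame of fixture below 0.0225 m and angle between the x axis of carrier and the x axis of fixture, either way round below 0.05 rad and angle between carrier's own z axis and vertical below 0.05 rad and value of joint leaf above 0.12 rad and linear speed of carrier below 0.01 m/s); the robot touches nothing.
It fails at once if the carrier is lifted more than 8 mm off its raised bed (z of carrier in the frame of fixture above 0.034 m).
It fails at once if the carrier is tipped by more than 15 degrees (angle between carrier's own z axis and vertical above 0.26 rad).
It fails at once if the machined nest block is displaced by more than 15 mm (distance of nest_block from where it was at the start of the episode above 0.015 m).
It fails at once if the loupe is displaced by more than 15 mm (distance of loupe from where it was at the start of the episode above 0.015 m).
It fails at once if the spare plug is displaced by more than 15 mm (distance of plug from where it was at the start of the episode above 0.015 m).
It also fails if it takes over 40 s, if anything falls off the work surface, if the arm or the gripper's body presses on something with over 40 N, if the wrist force passes 120 N, or if a joint passes its speed limit or range.

ROBOT

A 6-joint arm with a two-finger parallel gripper is mounted at the origin on a cart in front of the work surface, level with it; the furniture and walls round the work are solid. World frame = base frame: x ahead of the robot, y to its left, z up, the work surface at z = 0. Lengths are in mm, angles in rad, forces in N, time in s.
With the tool pointing down it reaches from about 300 to 775 mm from the base axis. Payload 14.6 kg.
Tool frame: the origin (TCP) lies at the very end of the fingers, on their centre line; the grasp point (between the pads) lies 19 mm behind it; z points along the fingers, y is the line along which they close (so a half turn about z gives the same grasp; the last joint's range is limited). The gripper opens to 94 mm and grips with 3 to 60 N. Pads are 16 mm wide; open, the fingers measure 119 mm over their backs; the gripper's body (75 mm by 177 mm) begins 78 mm behind the grasp point.
Start: joints at [1.268, 0.3, 1.521, -0, 1.321, -0.067], TCP at [128.489, 534.77, 176.546] pointing down, gripper open.
Joint ranges: [-3.03, 3.03], [-0.79, 2.21], [0.23, 2.52], [-1.04, 4.18], [0, 3.07], [-2.55, 2.55]. Speed limits (rad/s): [2.22, 2.22, 2.57, 3.14, 3.14, 3.14].

INTERFACE

Orientations are given as [roll, pitch, yaw] about the fixed x, y, z axes, in that order (R = Rz(yaw) Ry(pitch) Rx(roll)).
In Python, from cell import manip, eyes, ticket gives the robot as it stands. The module is installed in compiled form; this text tells all that it offers.
- The arm moves only by the tool arm_command, never from a script. Its argument "plan" is a list of rows, each a list of 5 numbers: the opening, from -1 (shut) to 1 (fully open), then the shift along the tool's x, y, z in m, then the turn about the tool's z in rad. In form: [[jaw, dx, dy, dz, roll], ...]. A call has 1 to 20 rows; each row shifts and turns the commanded pose from where the row before left it, along the tool's axes as they then stand; what a row does not reach is not made up. A row lasts 1/8 s, in which the tool goes at most 62.5 mm and 10.7 degrees, less where a joint would pass 70% of its speed; a pose out of reach is approached as far as the arm can. A call is refused whole if a number of a shift passes 0.0625 or a number of a turn 0.188, either way. A call with a gripper value outside its range is refused whole. The fingers move at their own pace and stop on an object; "newtons" is the grip in N (left out, the last holds). Time passes only in rows, so rows that do not move let the fingers close. It gives the time, the measured TCP pose, the force, the opening and the grip force at its end, in the units of the state.
- manip.read_state(): the state, without advancing time (a new reading comes with each control period).
- eyes.camera(name): name is "side" or "top" or "wrist"; returns a dict with "img" (384x512x3 uint8, blue, green, red), "z_map" (384x512 float32, mm along the optical axis (not along the pixel's ray), 0 where there is no reading), "fx", "fy", "cx", "cy" (pixels), "dist" ([k1, k2, p1, p2, k3] as OpenCV has them; the pictures are not rectified), "eye" and "orientation" of the camera in the world. Camera axes: x right, y down, z forward; pixel columns grow to the right and rows downward; lengths in mm; the calibration is good to about 2 mm. A picture is of the moment at which its call begins.
- ticket.sign_off(): hands the job in; it is judged then, once.
The state is a dict: "clock": time; "joints": joint angles; "qd": joint speeds; "effort": joint torques, N m; "eef_pos": TCP position; "eef_rot": TCP orientation; "wrist_force": force on the tool from outside, world axes, zero at the start; "moment": the same for the moment, N m; "finger_gap": finger opening in mm; "finger_force": force on a finger pad.
Only numpy, scipy, OpenCV 4.12 (cv2) and the standard library are available. Lean on these libraries where they do the work, as an engineer would, in place of code of your own. Each camera call takes 0.05 s, during which the arm holds its last target. There are 200 camera calls.

## Working session

There is one attempt and no reset: what is moved stays moved. The work goes in short steps, Python scripts to look and compute and a tool call to move; the robot and the scene stay as the last step left them, time stands still between calls to the robot, and variables do not carry over. Pictures are saved under pics/ and viewed, at most 10 in all, crops included, and the job is handed in when it is done.

Besides the shell and the picture viewer there is one more tool, called after "Request:" in YAML: its name, and indented under it one key for each argument. arm_command: Moves the arm, as the interface text tells. Its arguments: {"type":"object","properties":{"plan":{"type":"array"},"newtons":{"type":"number"}},"required":["plan"]}

```bash
mkdir -p pics
cat > h.py <<'E'
import numpy as np, cv2
from scipy.spatial.transform import Rotation as R
from cell import manip, eyes, ticket
def pts(c):
    h,w=c["z_map"].shape
    K=np.array([[c["fx"],0,c["cx"]],[0,c["fy"],c["cy"]],[0,0,1]])
    u,v=np.meshgrid(np.arange(w),np.arange(h))
    n=cv2.undistortPoints(np.stack([u,v],-1).reshape(-1,1,2).astype(float),K,np.array(c["dist"],float)).reshape(h,w,2)
    o=np.array(c["orientation"],float)
    Rm=o if o.shape==(3,3) else (R.from_euler('xyz',o).as_matrix() if o.size==3 else R.from_quat(o).as_matrix())
    z=c["z_map"].astype(float)
    P=np.dstack([n*z[...,None],z])@Rm.T+np.array(c["eye"])
    P[z==0]=np.nan
    return P
E
python3 - <<'E'
from h import *
s=manip.read_state(); print({k:np.round(v,3).tolist() for k,v in s.items()})
for n in("top","side","wrist"):
    c=eyes.camera(n); cv2.imwrite(f"pics/{n}0.png",c["img"]); np.savez(f"{n}0.npz",P=pts(c),img=c["img"])
    print(n,c["eye"],c["orientation"],c["fx"])
a=cv2.imread("pics/top0.png")
cv2.imwrite("pics/t0.png",cv2.resize(a,(800,600)))
E
```

```text
{'clock': 0.0, 'joints': [1.268, 0.3, 1.522, 0.0, 1.321, -0.067], 'qd': [-0.002, -0.0, 0.0, -0.001, -0.002, -0.001], 'effort': [-0.001, -53.178, -35.275, 0.071, 0.024, -0.0], 'eef_pos': [128.401, 534.509, 175.995], 'eef_rot': [-3.14, -0.0, 2.906], 'wrist_force': [-0.016, 0.131, -0.601], 'moment': [0.007, -0.019, -0.011], 'finger_force': 0.0, 'finger_gap': 93.697}
top [ 345.6615062  -185.67794157 1026.94688849] [-2.94038820e+00  7.04620230e-04 -1.55212672e+00] 390.57172155481004
side [208.96778914 663.02807487 854.67800838] [-2.29611122 -0.01676852 -2.77612318] 460.5484340381109
wrist [ 47.20575193 556.038682   383.61512177] [2.85255950e+00 1.72205721e-03 1.33561272e+00] 271.35619839302836
```

View pics/t0.png

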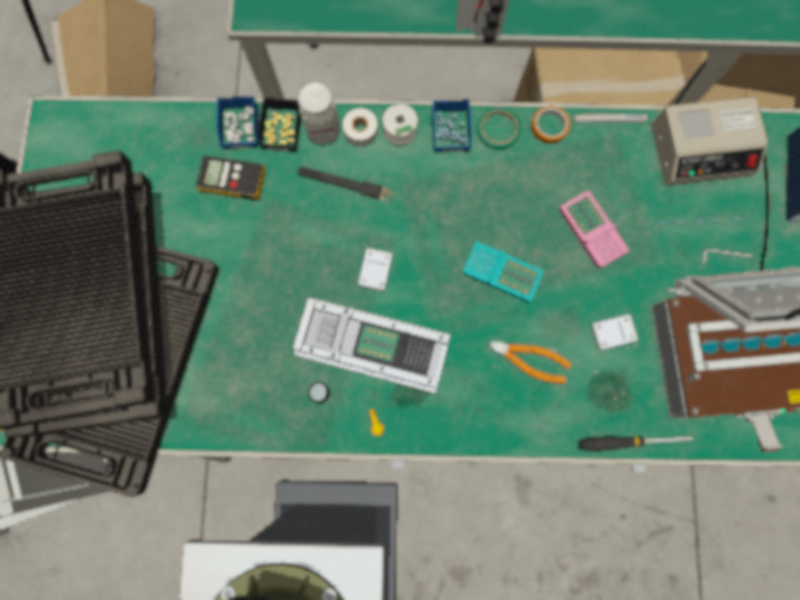

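View pics/side0.png

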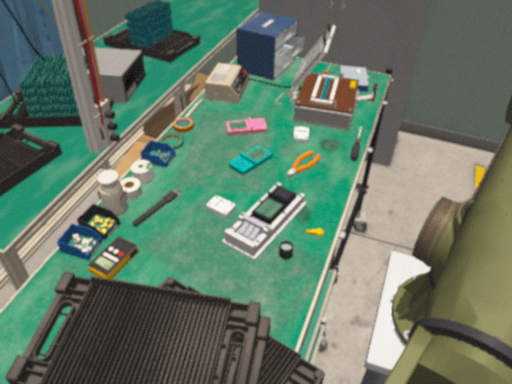

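The top view shows the fixture at about (372,345), as 800x600 pixels. The three leaf strips are at (325,330), the bar is near (348,333), the green board front is at (378,342) and the black pad is at (415,352). So the sliding direction is towards image left.

Candidates: the black carrier in the fixture (395,347), the turquoise look-alike (503,270), the pink look-alike (594,228) and the black tool (345,182). I choose the black one in the fixture and check it in a close crop.

Run:
```python
from h import *
d=np.load("top0.npz");P=d["P"];im=d["img"]
c=im[180:262,180:300]; cv2.imwrite("pics/crop0.png",cv2.resize(c,None,fx=6.5,fy=6.5,interpolation=cv2.INTER_CUBIC))
sub=P[185:255,180:295]
Z=sub[...,2]; print("table z",np.nanmedian(P[150:180,150:230,2]),np.nanmedian(P[260:275,160:230,2]))
m=(Z>22).astype(np.uint8)
n,l,st,ce=cv2.connectedComponentsWithStats(m); 
for i in range(1,n):
    if st[i,4]>10:
        q=sub[l==i][:,:2].astype(np.float32); r=cv2.minAreaRect(q); print(st[i],r, cv2.boxPoints(r).round(1).tolist())
k=1+np.argmax(st[1:,4]); q=sub[l==k]; r=cv2.minAreaRect(q[:,:2].astype(np.float32)); b=cv2.boxPoints(r)
e=b-np.roll(b,1,0); e=e[np.argmax(np.linalg.norm(e,axis=1))]; e/=np.linalg.norm(e); e*=np.sign(e[1])
print("axis",e,np.arctan2(e[1],e[0]))
f=np.array([-e[1],e[0]]); x=(q[:,:2]-r[0])@e; y=(q[:,:2]-r[0])@f
for a in np.arange(-125,125,6):
    s=(abs(x-a)<3)
    print(int(a),[round(float(np.median(q[s&(abs(y-t)<6),2])),1) if (s&(abs(y-t)<6)).any() else None for t in(-40,-15,0,15,40)])
```

```text
table z 2.8450974339593813 2.621370669706266
[   8    6   99   57 3053] ((472.2465515136719, -136.27919006347656), (239.0900115966797, 86.5042724609375), 76.03071594238281) [[401.3999938964844, -241.8000030517578], [485.3999938964844, -262.70001220703125], [543.0999755859375, -30.700000762939453], [459.1000061035156, -9.800000190734863]]
[ 17  60  13  10 116] ((393.2154541015625, -51.44978332519531), (23.240854263305664, 29.548147201538086), 3.86425518989563) [[380.6000061035156, -37.5], [382.6000061035156, -67.0], [405.79998779296875, -65.4000015258789], [403.79998779296875, -35.900001525878906]]
axis [0.24140157 0.9704253 ] 1.3269864
-125 [None, None, None, None, None]
-119 [33.0, None, None, None, 34.0]
-113 [35.2, 26.9, 26.9, 26.7, 33.5]
-107 [35.3, 26.1, 26.9, 27.0, 35.3]
-101 [34.8, 41.1, 29.4, 35.1, 35.5]
-95 [33.5, 45.4, 44.8, 45.4, 34.8]
-89 [34.9, 45.7, 44.4, 45.7, 34.0]
-83 [35.8, 44.9, 45.1, 44.9, 33.3]
-77 [33.9, 45.0, 44.9, 44.3, 34.4]
-71 [33.3, 44.4, 44.3, 44.9, 35.6]
-65 [34.6, 45.0, 44.9, 45.1, 33.8]
-59 [34.1, 45.0, 46.1, 44.7, 34.1]
-53 [35.2, 52.5, 54.4, 54.4, 33
[... 298 characters left out ...]
45.3, 43.5, 35.1]
7 [34.0, 46.1, 45.3, 44.6, 34.3]
13 [34.7, 45.2, 44.3, 45.1, 33.5]
19 [33.5, 44.6, 44.0, 45.9, 34.7]
25 [35.4, 43.8, 42.8, 42.0, 33.5]
31 [34.9, 25.7, 26.9, 26.3, 34.8]
37 [32.4, 26.4, 26.5, 26.9, 34.6]
43 [40.6, 27.4, 27.1, 26.5, 43.9]
49 [48.8, 47.6, 47.4, 47.5, 49.7]
55 [49.7, 48.2, 47.9, 48.9, 48.7]
61 [46.6, 44.3, 45.4, 46.3, 47.2]
67 [34.1, 40.8, 40.8, 40.0, 34.1]
73 [33.8, 37.7, 37.7, 37.1, 35.4]
79 [34.0, 32.9, 33.8, 33.6, 36.1]
85 [35.1, 30.5, 31.9, 31.2, 34.0]
91 [34.7, 30.4, 30.4, 31.4, 33.2]
97 [33.9, 26.8, 26.3, 26.1, 34.0]
103 [33.6, 26.4, 25.6, 26.8, 35.0]
109 [44.0, 42.9, 40.6, 42.2, 42.9]
115 [45.7, 44.7, 45.1, 44.2, 44.9]
121 [42.1, 46.6, 43.1, 45.6, 42.3]
```

View pics/crop0.png

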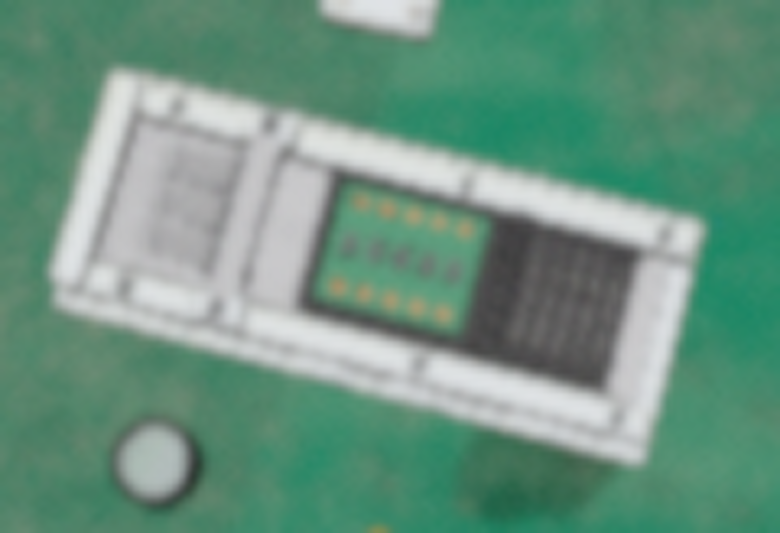

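The crop confirms it: black pad and step on the right, green board in the middle, bar and leaf on the left, so the slide runs at yaw ≈1.327. Heights match (pad 44, step 54, bar 48, rails 34). Next I check obstacle heights on the way and the centre line.

Run:
```python
from h import *
for n in("top","side"):
    P=np.load(n+"0.npz")["P"].reshape(-1,3); P=P[~np.isnan(P[:,0])]
    for y0 in range(-260,700,80):
        s=(P[:,0]>60)&(P[:,0]<600)&(abs(P[:,1]-y0)<40)
        if s.any(): print(n,y0,np.percentile(P[s,2],99.5).round(),end='; ')
    print()
    e=np.array([.2414,.9704]);f=np.array([-e[1],e[0]]);c=np.array([472.2,-136.3])
    x=(P[:,:2]-c)@e;y=(P[:,:2]-c)@f
    s=(abs(x+75)<20)&(P[:,2]>41)&(abs(y)<50);print("pad y",np.percentile(y[s],[1,99]))
    s=(abs(x)<22)&(P[:,2]>41)&(abs(y)<50);print("board y",np.percentile(y[s],[1,99]))
    s=(abs(x)<100)&(abs(P[:,2]-34.5)<3)&(abs(y)<70);print("rails y",np.percentile(y[s],[1,99]))
    s=(P[:,2]>50)&(abs(x+53)<25)&(abs(y)<22);print("step x",np.percentile(x[s],[3,97]))
```

```text
top -260 46.0; top -180 55.0; top -100 51.0; top -20 188.0; top 60 42.0; top 140 45.0; top 220 135.0; top 300 121.0; top 380 133.0; top 460 119.0; top 540 -908.0; top 620 -323.0; 
pad y [-29.47219183  28.41774948]
board y [-29.45224121  28.47333198]
rails y [-42.48839486  42.84351127]
step x [-54.70410965 -49.03811272]
side -260 44.0; side -180 53.0; side -100 52.0; side -20 303.0; side 60 281.0; side 140 608.0; side 220 610.0; side 300 607.0; side 380 590.0; side 460 564.0; 
pad y [-25.18667583  30.06473728]
board y [-27.52783675  30.12069739]
rails y [-40.77390839  45.03641991]
step x [-53.05892702 -44.38129048]
```

Request:
arm_command:
  plan:
    - [0,0,0,-0.06,0]
    - [0,0,0,-0.06,0]

```text
clock: 0.4
eef_pos: [128.4, 534.3, 297.8]
eef_rot: [-3.14, -0.0, 2.906]
wrist_force: [-0.1, 0.5, 0.2]
finger_gap: 77.4
finger_force: 0.0
```

Request:
arm_command:
  plan:
    - [-0.45,-0.035,-0.0458,0,0]
    - [-0.45,-0.035,-0.0458,0,0]
    - [-0.45,-0.035,-0.0458,0,0]
    - [-0.45,-0.035,-0.0458,0,0]
    - [-0.45,-0.035,-0.0458,0,0]
    - [-0.45,-0.035,-0.0458,0,0]
    - [-0.45,-0.035,-0.0458,0,0]
    - [-0.45,-0.035,-0.0458,0,0]
    - [-0.45,-0.035,-0.0458,0,0]
    - [-0.45,-0.035,-0.0458,0,0]
    - [-0.45,-0.035,-0.0458,0,0]
    - [-0.45,-0.035,-0.0458,0,0]
    - [-0.45,-0.035,-0.0458,0,0]
    - [-0.45,-0.035,-0.0458,0,0]

```text
clock: 2.15
eef_pos: [455.5, -205.2, 296.4]
eef_rot: [3.142, -0.0, 2.905]
wrist_force: [0.9, 0.4, 0.3]
finger_gap: 26.0
finger_force: 0.0
```

Request:
arm_command:
  plan:
    - [-0.45,0,0,0,0.18]
    - [-0.45,0,0,0,0.18]
    - [-0.45,0,0,0,0.18]
    - [-0.45,0,0,0,0.18]
    - [-0.45,0,0,0,0.18]
    - [-0.45,0,0,0,0.18]
    - [-0.45,0,0,0,0.18]
    - [-0.45,0,0,0,0.18]
    - [-0.45,0,0,0,0.139]
    - [-0.45,0,0,0,0]

```text
clock: 3.4
eef_pos: [455.1, -203.1, 296.4]
eef_rot: [-3.141, -0.0, 1.328]
wrist_force: [0.4, 0.2, -0.6]
finger_gap: 26.1
finger_force: 0.0
```

Request:
arm_command:
  plan:
    - [-0.45,0,0,0.06,0]
    - [-0.45,0,0,0.06,0]
    - [-0.45,0,0,0.06,0]
    - [-0.45,0,0,0.046,0]
    - [-0.45,0,0,0.01,0]
    - [-0.45,0,0,0,0]

```text
clock: 4.15
eef_pos: [455.6, -203.4, 61.4]
eef_rot: [3.141, 0.0, 1.328]
wrist_force: [0.0, 0.7, 0.9]
finger_gap: 25.8
finger_force: 0.0
```

Run:
```python
from h import *
a=eyes.camera("wrist")["img"]; b=eyes.camera("side")["img"][160:280,200:330]
b=cv2.resize(b,(416,384),interpolation=cv2.INTER_CUBIC); a=cv2.resize(a,(384,288)); a=cv2.copyMakeBorder(a,0,96,0,0,0)
cv2.imwrite("pics/p1.png",np.hstack([a,b]))
```

```text
(no output)
```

View pics/p1.png

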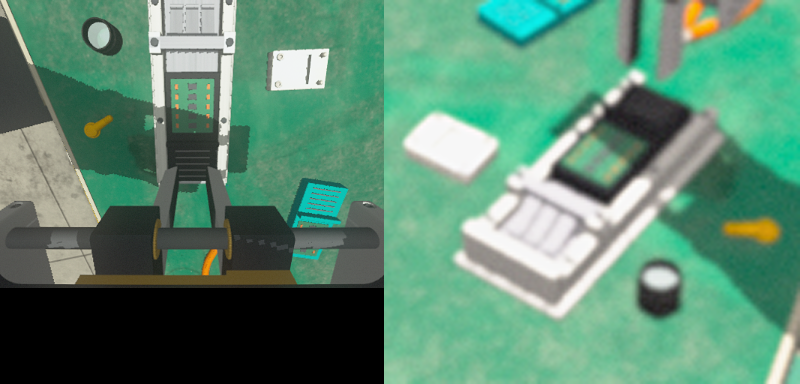

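The wrist view shows the fingertips (168–218,180) straddling the centre of the black pad (195,155), behind the step. The side view shows them over the rear of the carrier. Now I press.

Request:
arm_command:
  plan:
    - [-0.45,0,0,0.01,0]
    - [-0.45,0,0,0.005,0]
    - [-0.45,0,0,0.002,0]
    - [-0.45,0,0,0.002,0]
    - [-0.45,0,0,0.002,0]
    - [-0.45,0,0,0.002,0]
    - [-0.45,0,0,0.002,0]
    - [-0.45,0,0,0,0]

```text
clock: 5.25
eef_pos: [455.1, -203.1, 35.4]
eef_rot: [-3.141, -0.0, 1.327]
wrist_force: [0.4, 0.0, 0.8]
finger_gap: 25.7
finger_force: 0.0
```

Run:
```python
from h import *
s=manip.read_state();print(s["wrist_force"],s["eef_pos"],s["effort"])
w=eyes.camera("wrist");a=w["img"];P=pts(w)
print(w["eye"])
c2=eyes.camera("side");b=c2["img"][140:260,230:330]
b=cv2.resize(b,(400,480),interpolation=cv2.INTER_CUBIC); a=cv2.resize(a[120:312,128:384],(400,300)); a=cv2.copyMakeBorder(a,0,180,0,0,0)
cv2.imwrite("pics/p2.png",np.hstack([a,b]))
e=np.array([.2414,.9704]);f=np.array([-e[1],e[0]]);c=np.array([472.2,-136.3])
for n,P in(("w",P),("s",pts(c2)),("t",pts(eyes.camera("top")))):
    P=P.reshape(-1,3);x=(P[:,:2]-c)@e;y=(P[:,:2]-c)@f
    print(n,[(a,round(float(np.median(P[(abs(x-a)<2.5)&(abs(y)<9),2])),1)) for a in range(-110,40,6) if ((abs(x-a)<2.5)&(abs(y)<9)).any()])
```

```text
[0.35653088 0.00396678 0.77177154] [ 455.06309417 -203.11250397   35.40746996] [-2.80473061e-03 -5.00487614e+01 -2.89311039e+01  5.62691025e-02
 -1.46633259e-02  2.52082191e-05]
[ 475.31499252 -120.25281807  242.96970903]
w [(-110, 25.4), (-104, 25.6), (-98, 43.0), (-92, 43.5), (-86, 43.4), (-80, 43.6), (-74, 43.6), (-68, 43.5), (-62, 43.4), (-56, 43.6), (-50, 188.7), (-44, 178.8), (-38, 175.9), (-32, 43.9), (-26, 43.8), (-20, 43.9), (-14, 43.8), (-8, 43.7), (-2, 43.8), (4, 43.9), (10, 43.7), (16, 43.8), (22, 43.5), (28, 43.2), (34, 25.3)]
s [(-110, 369.0), (-104, 369.3), (-98, 369.7), (-92, 370.1), (-86, 45.1), (-80, 43.3), (-74, 43.9), (-68, 43.9), (-62, 44.9), (-50, 193.7), (-44, 206.3), (-38, 266.7), (-32, 254.1), (-26, 43.4), (-20, 44.5), (-14, 370.4), (-8, 336.2), (-2, 43.5), (4, 44.4), (10, 43.7), (16, 45.5), (22, 45.1), (28, 34.7)]
t [(-110, 370.0), (-104, 370.9), (-98, 371.3), (-92, 371.6), (-86, 372.3), (-80, 371.6), (-74, 371.8), (-68, 371.2), (-62, 371.7), (-56, 372.2), (-50, 371.4), (-44, 371.1), (-38, 370.8), (-32, 369.6), (-26, 388.6), (-20, 389.9), (-14, 392.3), (-8, 43.0), (-2, 45.1)]
```

View pics/p2.png

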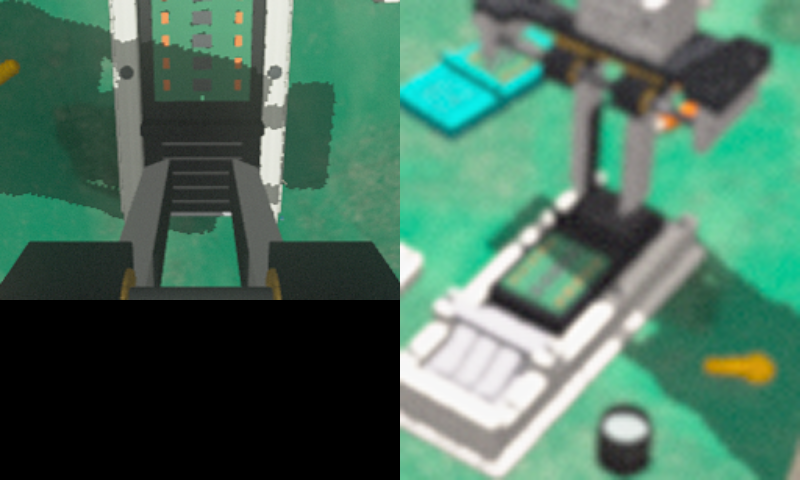

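Run:
```python
from h import *
e=np.array([.2414,.9704]);f=np.array([-e[1],e[0]]);c=np.array([472.2,-136.3])
for n in("wrist","side"):
    w=eyes.camera(n);P=pts(w).reshape(-1,3)
    x=(P[:,:2]-c)@e;y=(P[:,:2]-c)@f
    s=(P[:,2]>47)&(P[:,2]<140)&(abs(y)<60)&(abs(x+69)<30)
    for z in range(47,110,5):
        q=s&(abs(P[:,2]-z)<2.5)
        if q.sum()>3: print(n,z,q.sum(),"x",np.percentile(x[q],[5,50,95]).round(1),"y",np.percentile(y[q],[5,50,95]).round(1))
```

```text
wrist 47 76 x [-44.9 -44.6 -44.3] y [-25.6   0.6  25.7]
wrist 52 689 x [-50.  -46.7 -44.5] y [-26.5  -0.5  26.1]
wrist 57 21 x [-49.5 -47.1 -44.9] y [-24.7   1.7  27.3]
wrist 67 66 x [-63.6 -58.1 -57.5] y [-17.7  13.5  19.1]
wrist 72 128 x [-73.2 -57.9 -57.4] y [-21.5 -12.2  22.8]
wrist 77 124 x [-62.7 -57.9 -57.4] y [-22.8 -12.4  23.7]
wrist 82 160 x [-72.3 -58.  -57.3] y [-22.4 -12.3  23.9]
wrist 87 156 x [-64.4 -57.9 -57.4] y [-23.   13.5  24.1]
wrist 92 178 x [-72.7 -58.  -57.4] y [-22.6 -12.3  23.9]
wrist 97 203 x [-69.2 -57.9 -57.4] y [-22.4  13.5  23.9]
wrist 102 202 x [-69.6 -57.9 -57.3] y [-23.1 -12.3  23.9]
wrist 107 242 x [-72.1 -57.9 -57.3] y [-22.6  13.5  24.1]
side 47 26 x [-65.2 -47.4 -44.6] y [-22.1   1.3  23.6]
side 52 42 x [-53.2 -48.2 -45.2] y [-24.4   1.8  28.5]
side 57 7 x [-48.4 -46.1 -44.6] y [-16.4   0.2  26. ]
side 67 10 x [-68.9 -62.2 -59.2] y [-16.6 -10.8  18.5]
side 72 14 x [-70.2 -61.3 -59.2] y [-19.4 -11.7  23.4]
side 77 23 x [-75.6 -62.1 -59.3] y [-17.9  15.4  26.7]
side 82 19 x [-72.3 -62.  -59.2] y [-21.3 -10.8  26.8]
side 87 24 x [-76.1 -62.2 -58.6] y [-20.7 -11.3  27.6]
side 92 17 x [-70.4 -61.9 -57.7] y [-19.4  18.4  27.1]
side 97 27 x [-75.6 -61.4 -58.7] y [-21.1 -11.   26.5]
side 102 19 x [-74.5 -60.8 -58.9] y [-19.7  16.9  27.5]
side 107 24 x [-74.4 -60.8 -57.2] y [-20.7 -10.4  27.9]
```

The fingertips are really at z≈65, about 30 mm above the reported TCP, and there is no contact yet. They are 7 mm behind the step. I go on down until the force shows contact.

Request:
arm_command:
  plan:
    - [-0.45,0,0,0.01,0]
    - [-0.45,0,0,0.005,0]
    - [-0.45,0,0,0.002,0]
    - [-0.45,0,0,0.002,0]
    - [-0.45,0,0,0,0]

```text
clock: 6.12
eef_pos: [455.1, -203.1, 16.5]
eef_rot: [-3.141, -0.0, 1.327]
wrist_force: [-0.1, 0.5, -0.4]
finger_gap: 26.1
finger_force: 0.0
```

Request:
arm_command:
  plan:
    - [-0.45,0,0,0.001,0]
    - [-0.45,0,0,0.001,0]
    - [-0.45,0,0,0.001,0]
    - [-0.45,0,0,0,0]

```text
clock: 6.62
eef_pos: [455.2, -203.2, 13.6]
eef_rot: [3.141, 0.0, 1.327]
wrist_force: [0.5, -0.1, 1.7]
finger_gap: 26.2
finger_force: 1.3
```

Request:
arm_command:
  plan:
    - [-0.45,0,0,0.002,0]
    - [-0.45,0,0,0.002,0]
    - [-0.45,0,0,0.002,0]
    - [-0.45,0,0,0.002,0]
    - [-0.45,0,0,0,0]

```text
clock: 7.25
eef_pos: [455.3, -203.2, 5.7]
eef_rot: [3.141, 0.0, 1.327]
wrist_force: [-1.0, 1.4, 7.6]
finger_gap: 26.1
finger_force: 3.8
```

```bash
cat > m.py <<'E'
from h import *
import sys
e=np.array([.2414,.9704]);f=np.array([-e[1],e[0]]);c=np.array([472.2,-136.3])
w=eyes.camera("wrist");P=pts(w).reshape(-1,3);x=(P[:,:2]-c)@e;y=(P[:,:2]-c)@f
for t in(-14,0,14): print(t,[(a,round(float(np.median(P[(abs(x-a)<1.5)&(abs(y-t)<6),2])),1)) for a in range(-110,115,4) if ((abs(x-a)<1.5)&(abs(y-t)<6)).any()])
cv2.imwrite("pics/"+sys.argv[1],w["img"])
E
python3 m.py a1.png
```

```text
-14 [(-110, 15.7), (-106, 16.3), (-94, 33.8), (-90, 33.9), (-86, 33.9), (-82, 34.1), (-78, 34.4), (-74, 85.3), (-70, 95.9), (-66, 102.7), (-62, 103.9), (-58, 88.3), (-54, 142.1), (-50, 157.4), (-46, 154.9), (-42, 152.4), (-38, 150.6), (-34, 148.1), (-30, 34.1), (-26, 34.2), (-22, 34.2), (-18, 33.9), (-14, 33.9), (-10, 34.0), (-6, 34.0), (-2, 34.0), (2, 34.1), (6, 34.0), (10, 34.2), (14, 34.1), (18, 33.9), (22, 33.9), (26, 33.6), (30, 32.8), (34, 16.0), (38, 15.7), (42, 15.8), (46, 15.7), (50, 41.0), (54, 46.9), (58, 47.5), (62, 46.9), (66, 42.6), (70, 40.4), (74, 37.9), (78, 35.2), (82, 16.0)]
0 [(-110, 15.3), (-106, 16.9), (-94, 33.6), (-90, 33.8), (-86, 33.7), (-82, 33.8), (-78, 33.9), (-74, 33.9), (-70, 33.8), (-66, 33.9), (-62, 33.9), (-58, 33.9), (-54, 33.8), (-50, 158.7), (-46, 148.3), (-42, 148.8), (-38, 145.7), (-34, 34.1), (-30, 34.2), (-26, 34.3), (-22, 34.2), (-18, 34.1), (-14, 34.2), (-10, 34.1), (-6, 34.1), (-2, 34.0), (2, 34.2), (6, 34.1), (10, 34.0), (14, 34.2), (18, 34.2), (22, 33.9), (26, 33.7), (30, 32.4), (34, 15.7), (38, 15.7), (42, 15.7), (46, 15.7), (50, 41.1), (54, 46.9), (58, 47.4), (62, 46.9), (66, 42.4), (70, 40.1), (74, 38.2), (78, 36.2)]
14 [(-110, 15.3), (-106, 16.9), (-94, 33.7), (-90, 34.0), (-86, 33.8), (-82, 33.9), (-78, 33.8), (-74, 90.2), (-70, 96.0), (-66, 99.4), (-62, 103.7), (-58, 89.9), (-54, 145.5), (-50, 157.6), (-46, 154.3), (-42, 149.6), (-38, 148.0), (-34, 147.8), (-30, 34.1), (-26, 34.1), (-22, 33.9), (-18, 33.9), (-14, 34.1), (-10, 34.1), (-6, 34.3), (-2, 34.1), (2, 34.2), (6, 34.2), (10, 34.0), (14, 34.1), (18, 34.1), (22, 34.0), (26, 33.8), (30, 32.6), (34, 15.7), (38, 15.7), (42, 15.7), (46, 15.6), (50, 41.0), (54, 47.0), (58, 47.5), (62, 47.0), (66, 42.3), (70, 40.2), (74, 37.9), (78, 17.1), (82, 16.0)]
```

The bed is down ≈9.7 mm, level and short of the bar. Now I slide.

Request:
arm_command:
  plan:
    - [-0.45,0.005,0,0,0]
    - [-0.45,0.005,0,0,0]
    - [-0.45,0.005,0,0,0]
    - [-0.45,0.005,0,0,0]
    - [-0.45,0.005,0,0,0]
    - [-0.45,0.005,0,0,0]
    - [-0.45,0,0,0,0]

```text
clock: 8.18
eef_pos: [462.9, -174.3, 6.0]
eef_rot: [3.14, 0.001, 1.327]
wrist_force: [-0.7, -1.0, 7.8]
finger_gap: 25.6
finger_force: 3.8
```

```bash
python3 m.py a2.png | sed -n 2p
```

```text
0 [(-110, 15.5), (-106, 16.3), (-102, 16.1), (-98, 16.0), (-94, 16.0), (-90, 16.5), (-86, 19.3), (-82, 19.4), (-78, 18.1), (-66, 34.0), (-62, 34.1), (-58, 34.1), (-54, 34.1), (-50, 34.2), (-46, 34.3), (-42, 34.2), (-38, 34.2), (-34, 34.2), (-30, 34.2), (-26, 34.3), (-22, 42.8), (-18, 159.3), (-14, 149.5), (-10, 147.2), (-6, 34.2), (-2, 34.4), (2, 34.6), (6, 34.5), (10, 34.5), (14, 34.6), (18, 34.3), (22, 34.4), (26, 34.4), (30, 34.5), (34, 34.5), (38, 34.5), (42, 34.5), (46, 34.4), (50, 34.5), (54, 47.3), (58, 47.4), (62, 47.1), (66, 42.6), (70, 40.4), (74, 38.2), (78, 36.3), (82, 33.8), (86, 31.9), (90, 30.1), (94, 31.1), (98, 17.0), (102, 16.0), (106, 16.1), (110, 16.3)]
```

Request:
arm_command:
  plan:
    - [-0.45,0.005,0,0,0]
    - [-0.45,0.005,0,0,0]
    - [-0.45,0.005,0,0,0]
    - [-0.45,0.005,0,0,0]
    - [-0.45,0.005,0,0,0]
    - [-0.45,0.005,0,0,0]
    - [-0.45,0,0,0,0]

```text
clock: 9.1
eef_pos: [470.1, -145.4, 5.8]
eef_rot: [3.14, 0.001, 1.327]
wrist_force: [0.2, -3.0, 4.7]
finger_gap: 25.9
finger_force: 3.7
```

```bash
python3 m.py a3.png | sed -n 2p
```

```text
0 [(-82, 15.4), (-78, 16.9), (-74, 15.9), (-70, 15.9), (-66, 15.9), (-62, 15.9), (-58, 15.9), (-54, 16.5), (-42, 33.8), (-38, 34.0), (-34, 34.0), (-30, 34.1), (-26, 34.0), (-22, 33.9), (-18, 33.9), (-14, 33.9), (-10, 34.0), (-6, 34.0), (-2, 33.9), (2, 43.4), (6, 43.9), (10, 158.8), (14, 149.1), (18, 148.8), (22, 145.6), (26, 34.4), (30, 34.2), (34, 34.3), (38, 34.5), (42, 34.3), (46, 34.3), (50, 46.6), (54, 47.4), (58, 47.6), (62, 47.0), (66, 43.2), (70, 40.8), (74, 39.0), (78, 37.2), (82, 35.5), (86, 33.4), (90, 31.6), (94, 32.8), (98, 30.5), (102, 15.8), (106, 15.8), (110, 31.4), (114, 43.6)]
```

Request:
arm_command:
  plan:
    - [-0.45,0.005,0,0,0]
    - [-0.45,0.005,0,0,0]
    - [-0.45,0.005,0,0,0]
    - [-0.45,0.005,0,0,0]
    - [-0.45,0.004,0,0,0]
    - [-0.45,0,0,0,0]

```text
clock: 9.9
eef_pos: [475.5, -121.8, 5.6]
eef_rot: [3.141, 0.0, 1.327]
wrist_force: [0.1, -3.3, 4.1]
finger_gap: 25.8
finger_force: 3.5
```

```bash
python3 m.py a4.png | sed -n 2p
```

```text
0 [(-110, 15.5), (-106, 15.8), (-102, 15.9), (-98, 15.9), (-94, 16.0), (-90, 18.7), (-86, 19.5), (-58, 15.5), (-54, 15.5), (-50, 15.9), (-46, 15.7), (-42, 15.5), (-38, 15.7), (-34, 15.7), (-30, 16.2), (-18, 33.6), (-14, 33.7), (-10, 33.7), (-6, 33.8), (-2, 33.6), (2, 33.7), (6, 33.7), (10, 33.9), (14, 33.5), (18, 33.7), (22, 33.5), (26, 43.3), (30, 43.7), (34, 158.4), (38, 148.7), (42, 148.7), (46, 145.7), (50, 47.2), (54, 47.4), (58, 47.5), (62, 47.1), (66, 43.9), (70, 42.3), (74, 41.1), (78, 40.0), (82, 38.8), (86, 37.9), (90, 36.7), (94, 37.5), (98, 37.1), (102, 33.6), (106, 33.0), (110, 15.5), (114, 43.3)]
```

Request:
arm_command:
  plan:
    - [-0.45,0.002,0,0,0]
    - [-0.45,0.002,0,0,0]
    - [-0.45,0,0,0,0]

```text
clock: 10.32
eef_pos: [476.4, -118.1, 5.6]
eef_rot: [3.141, 0.0, 1.327]
wrist_force: [-1.0, -5.2, 4.5]
finger_gap: 26.1
finger_force: 4.2
```

Request:
arm_command:
  plan:
    - [-0.45,0.001,0,0,0]
    - [-0.45,0.001,0,0,0]
    - [-0.45,0,0,0,0]

```text
clock: 10.7
eef_pos: [476.8, -116.3, 5.6]
eef_rot: [3.142, 0.001, 1.327]
wrist_force: [-2.2, -6.6, 5.3]
finger_gap: 25.8
finger_force: 4.8
```

Request:
arm_command:
  plan:
    - [-0.45,0.001,0,0,0]
    - [-0.45,0.001,0,0,0]
    - [-0.45,0,0,0,0]

```text
clock: 11.08
eef_pos: [476.9, -116.2, 5.6]
eef_rot: [3.141, 0.004, 1.327]
wrist_force: [-6.2, -21.8, 4.5]
finger_gap: 26.2
finger_force: 12.4
```

Request:
arm_command:
  plan:
    - [-0.45,0.001,0,0,0]
    - [-0.45,0.001,0,0,0]
    - [-0.45,0,0,0,0]

```text
clock: 11.45
eef_pos: [477.0, -116.1, 5.7]
eef_rot: [3.141, 0.006, 1.327]
wrist_force: [-11.1, -38.3, 5.8]
finger_gap: 25.7
finger_force: 20.2
```

```bash
python3 m.py a5.png | sed -n 2p
```

```text
0 [(-110, 15.7), (-106, 15.7), (-102, 15.9), (-98, 15.8), (-94, 16.0), (-90, 19.3), (-86, 19.4), (-82, 19.5), (-50, 15.8), (-46, 15.6), (-42, 15.7), (-38, 15.8), (-34, 15.8), (-30, 15.7), (-26, 15.8), (-14, 33.6), (-10, 33.9), (-6, 33.8), (-2, 33.7), (2, 33.9), (6, 33.9), (10, 33.9), (14, 33.8), (18, 33.9), (22, 33.9), (26, 33.9), (34, 43.6), (38, 37.8), (42, 158.8), (46, 149.4), (50, 147.8), (54, 47.6), (58, 47.4), (62, 47.1), (66, 43.6), (70, 42.3), (74, 40.9), (78, 40.0), (82, 38.8), (86, 37.8), (90, 36.7), (94, 37.3), (98, 36.8), (102, 33.9), (106, 33.4), (110, 33.4), (114, 43.3)]
```

It is hard on the stop: 38 N and no further motion. I take off the overpush, then lift.

Request:
arm_command:
  plan:
    - [-0.45,-0.003,0,0,0]
    - [-0.45,0,0,-0.004,0]
    - [-0.45,0,0,-0.004,0]
    - [-0.45,0,0,-0.006,0]
    - [-0.45,0,0,-0.02,0]
    - [-0.45,0,0,-0.06,0]
    - [-0.45,0,0,-0.06,0]
    - [-0.45,0,0,0,0]
    - [-0.45,0,0,0,0]

```text
clock: 12.62
eef_pos: [476.5, -114.5, 158.4]
eef_rot: [-3.14, -0.0, 1.327]
wrist_force: [-0.3, -0.8, -0.7]
finger_gap: 25.8
finger_force: 0.0
```

```bash
python3 m.py a6.png
```

```text
-14 [(-110, 18.6), (-106, 20.0), (-102, 19.7), (-98, 19.1), (-94, 19.4), (-90, 19.5), (-86, 19.5), (-82, 19.9), (-78, 19.4), (-74, 19.7), (-70, 19.9), (-66, 19.4), (-62, 19.7), (-58, 19.6), (-54, 19.4), (-50, 19.7), (-46, 19.9), (-42, 19.4), (-38, 19.3), (-34, 19.2), (-30, 19.3), (-26, 19.4), (-22, 19.4), (-14, 37.0), (-10, 37.7), (-6, 37.3), (-2, 37.4), (2, 37.2), (6, 37.4), (10, 37.2), (14, 134.0), (18, 237.3), (22, 253.6), (26, 255.5), (30, 256.9), (34, 242.5), (38, 48.2), (42, 310.5), (46, 308.1), (50, 304.8), (54, 307.1), (58, 300.4), (62, 47.0), (66, 44.0), (70, 42.9), (74, 42.5), (78, 41.7), (82, 41.2), (86, 40.3), (90, 39.6), (94, 39.6), (98, 41.3), (102, 37.8), (106, 37.3), (110, 36.9), (114, 43.3)]
0 [(-110, 19.0), (-106, 19.5), (-102, 19.2), (-98, 19.5), (-94, 19.8), (-90, 19.3), (-86, 19.7), (-82, 19.6), (-78, 19.1), (-74, 19.3), (-70, 19.4), (-66, 19.6), (-62, 19.6), (-58, 20.0), (-54, 19.4), (-50, 19.5), (-46, 19.3), (-42, 19.5), (-38, 19.6), (-34, 19.1), (-30, 19.5), (-26, 19.5), (-22, 19.5), (-14, 37.2), (-10, 37.2), (-6, 37.3), (-2, 37.5), (2, 37.3), (6, 37.8), (10, 
[... 344 characters left out ...]
 (-106, 19.4), (-102, 19.6), (-98, 19.7), (-94, 19.5), (-90, 19.3), (-86, 19.6), (-82, 19.6), (-78, 19.8), (-74, 19.2), (-70, 19.4), (-66, 19.6), (-62, 19.7), (-58, 19.2), (-54, 19.7), (-50, 19.2), (-46, 19.1), (-42, 19.6), (-38, 19.5), (-34, 19.9), (-30, 19.4), (-26, 19.4), (-22, 19.9), (-14, 37.1), (-10, 37.7), (-6, 37.7), (-2, 37.4), (2, 37.4), (6, 37.6), (10, 37.5), (14, 271.5), (18, 237.4), (22, 248.9), (26, 255.8), (30, 256.6), (34, 246.6), (38, 298.6), (42, 311.0), (46, 308.1), (50, 301.9), (54, 304.7), (58, 300.4), (62, 47.0), (66, 43.6), (70, 43.0), (74, 42.2), (78, 41.8), (82, 40.9), (86, 40.1), (90, 39.7), (94, 39.6), (98, 41.0), (102, 37.2), (106, 37.3), (110, 37.1), (114, 43.2)]
```

View pics/a6.png

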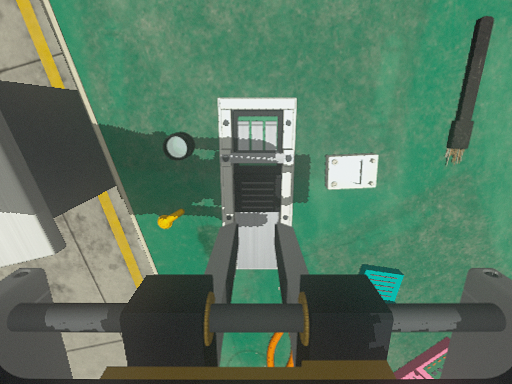

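The view shows the carrier under the bar (258,155) with its pad at (258,190). Its nose meets the stop at the top, the leaf rides on it, and the loupe, plug and block are in place. The carrier's top is level at 37.5 mm against the bar, and there is no gap at the stop.

```bash
python3 -c "
from cell import ticket
print(ticket.sign_off())"
```

```text
the job is handed in; nothing more can be done
None
```

The carrier is home against the end stop, lying level under the cross bar with the leaf spring riding on it; the gripper is clear, the loose things look undisturbed, and the job is handed in (about 13 s on the robot's clock; no verdict came back).

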